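Zero the peak pointer, then hold the leak detector at the check valve's joint

TASK

Get ready for the leak test of the brass check valve on the test rail: first turn the gauge's black wing knob anticlockwise until the red peak pointer is back at its zero stop. Then draw the white ultrasonic leak detector out of its charging stand, turn it roughly level and hold it with its nose pointing straight at the joint where the brass valve screws onto its steel nipple, about two centimetres (a finger's width) clear of the valve. Never touch the valve with the detector, leave the loose fittings on the bench where they are, and finish still holding the detector there in the air, steady, carried by the gripper alone.

Things in the scene. Friction and masses are not known exactly. Their poses are not given: they have to be found in the camera images.
- peak (a joint): reading of the gauge's red peak pointer, rad: 0 at the zero stop (a hard stop), growing clockwise seen from above, up to 4.71. Starts between 0.9 and 2.4 and is to be turned back anticlockwise by that angle, in more than one grasp if need be. Light friction (0.03 N m); it stays where it is left
- peak_grip (a point): point on the vertical axis of the gauge's black wing knob, at gripping height, 151 mm up. The wing is 32 mm long (frame x), 10 mm thick (y), spans heights 139 to 161 mm. The red pointer lies flat on the dial along +x and turns with knob and point. The gauge, 101 mm in diameter, lies face up, its flat window 129 mm up, at the rail's right-hand end
- detector_grip (a point): centre of the white leak detector's grip, near its centre of mass. x towards its nose, y across its flat sides, z out of its display side. Body 34 mm wide (y), 38 mm thick (z), from 30 mm behind this point (tail) to 75 mm ahead; then a cone and 15 mm tube to the rubber nose, 20 mm across, 145 mm ahead. Parked: leans 35 degrees from vertical, nose down and outward, this point 148 mm up
- detector_nose (a point): centre of the flat tip of the detector's nose; same axes as detector_grip (x points out of the nose)
- detector: the leak detector, 0.21 to 0.35 kg; its origin and axes are those of detector_grip
- stand: grey charging stand, fixed. Origin on the table below the parked grip centre; x is the parked nose's horizontal heading, z up. The detector lies on a leaning back rest 26 mm wide (behind its back) between low cheeks (from 35 mm ahead of the grip centre), its nose 50 mm deep in a tube of 34 mm bore. Draw it back 60 mm or more along its own axis to free it. Grip sides are free for fingers
- rail: aluminium test rail, fixed: 42 x 400 mm, top 70 mm up; origin on the table under it, x away from the robot, y along it. Outlets at y = -40, 35 and 110 mm carry three fittings in any order; the gauge (axis at x = -140, y = -180 mm) stands on a block at its right-hand end
- check_valve: brass check valve on its steel nipple, fixed upright on one of the rail's outlets: hexagon ends 45 mm over corners, round middle 52 mm across, top 154 mm above the table. Origin on its axis at the rail's top, z up
- valve_joint (a point): point on the check valve's vertical axis at the joint to aim at, where the brass hexagon (45 mm over corners, above) meets the steel nipple (21 mm thick, below), 92 mm above the table. A nose tip 42 mm short of this point is about 20 mm clear of the brass
- coil: loose black magnet coil block 42 x 36 x 38 mm with a green cap, 48 mm tall in all, standing on the table, to be left alone; origin at the centre of its underside
- lever_valve: loose aluminium valve block 26 x 62 x 30 mm with a ball-topped lever, 91 mm tall, standing on the table, to be left alone; origin at the centre of its underside
- hex_adapter: loose nickel-plated hexagon adapter, 33 mm across, 48 mm tall, standing on the table, to be left alone; origin at the centre of its underside
- reducer: loose nickel-plated stepped reducer, 29 mm across, 46 mm tall, standing on the table, to be left alone; origin at the centre of its underside
- pilot_valve: loose small aluminium valve 24 x 40 x 24 mm with a brass stem and black nut, 54 mm tall, standing on the table, to be left alone; origin at the centre of its underside
- silencer: loose yellow exhaust silencer with a black band, 25 mm across, 44 mm tall, standing on the table, to be left alone; origin at the centre of its underside
There are look-alikes about, which are no part of the job. Of the things like the detector, leave any that is orange; of the rest the larger one is meant. What is meant by the stand is not turquoise, and is the smaller of those in its own colour.

How it is judged:
By the outcome, as a careful person would: the job done as asked, in the order asked, and still so for the second after the job is handed in, while the arm keeps its last pose, push and grip.
It also fails if it takes over 61 s, if anything falls off the work surface, if the arm or the gripper's body presses on something with over 40 N, if the wrist force passes 120 N, or if a joint passes its speed limit or range.

ROBOT

A 6-joint arm with a two-finger parallel gripper is mounted at the origin on the work surface. World frame = base frame: x ahead of the robot, y to its left, z up, the work surface at z = 0. Lengths are in mm, angles in rad, forces in N, time in s.
With the tool pointing down it reaches from about 275 to 825 mm from the base axis. Payload 4.9 kg.
Tool frame: the origin (TCP) lies at the very end of the fingers, on their centre line; the grasp point (between the pads) lies 19 mm behind it; z points along the fingers, y is the direction in which the jaws open and shut (so a half turn about z gives the same grasp; the last joint's range is limited). The gripper opens to 85 mm and grips with 20 to 120 N. Pads are 22 mm wide; open, the fingers measure 114 mm over their backs; the gripper's body (76 mm by 85 mm) begins 54 mm behind the grasp point. The pads swing forward as they close: fully open they stand 13 mm farther back than shut.
Start: joints at [1.05, 0.326, -0.193, 1.052, 0, 1.437], TCP at [207.471, 509.386, 231.281] pointing down, gripper open.
Joint ranges: [-2.65, 2.65], [-0.97, 1.79], [-1.3, 1.35], [-1.93, 2.1], [-1.47, 1.37], [-3.14, 3.14]. Speed limits (rad/s): [2.57, 2.57, 3.14, 3.14, 3.14, 3.14].

INTERFACE

Orientations are given as [roll, pitch, yaw] about the fixed x, y, z axes, in that order (R = Rz(yaw) Ry(pitch) Rx(roll)).
In Python, from bench import bot, solve_ik, imaging gives the robot as it stands. Calls block until the motion is done:
- bot.move_ptp(position, orientation): joint-space move of the TCP to a pose.
- bot.movel(position, rot=None, max_speed=150, threshold=None): straight line of the TCP; rot=None keeps the orientation; max_speed is the mean speed in mm/s. With threshold (N) it stops when the force on the tool has changed by that much, and returns True; else False.
- bot.move_j(angles): joint-space move.
- bot.grip(opening, effort=None): opening from 0.0 (shut) to 1.0 (fully open); effort is the grip in N (None keeps the last); returns when the fingers have stopped.
- bot.dwell(seconds).
- solve_ik(position, orientation): joint angles nearest the present ones, or None.
- bot.get_state(): the state.
- imaging.capture(name): name is "side" or "top"; returns the picture (420x560x3 uint8, blue, green, red); there is no depth.
- imaging.camera_model(name): a dict with "K" (3x3 intrinsics, pixels), "position" and "rotation" of the camera in the world. Camera axes: x right, y up, looking along -z (the intrinsics and any distortion apply to the point x, -y, -z); pixel columns grow to the right and rows downward; lengths in mm; the calibration is good to about 2 mm. A picture is of the moment at which its call begins. camera_model takes no time and is no camera call.
A pose or a line that the arm cannot do raises bot.IKError and nothing moves.
- bot.sign_off(): hands the job in, once; it reports no verdict.
The state is a dict: "t": time; "qpos": joint angles; "joint_velocities": joint speeds; "effort": joint torques, N m; "tcp_pos": TCP position; "orientation": TCP orientation; "contact_force": force on the tool from outside, world axes, zero at the start; "wrist_torque": the same for the moment, N m; "opening": opening from 0.0 (shut) to 1.0 (fully open).
Only numpy, scipy, OpenCV 4.12 (cv2) and the standard library are available. Lean on these libraries where they do the work, as an engineer would, in place of code of your own. Each camera call takes 0.05 s, during which the arm holds its last target.

## Working session

There is one attempt and no reset: what is moved stays moved. The work goes in short steps, each a Python script; the robot and the scene stay as the last script left them, time stands still between calls to the robot, and variables do not carry over. Pictures are saved under pics/ and viewed, and the job is handed in when it is done.

```bash
ls; mkdir -p pics; python3 - <<'E'
from bench import bot, imaging
import cv2
for n in("side","top"):
    im=imaging.capture(n); cv2.imwrite(f"pics/{n}0.png",im); m=imaging.camera_model(n); print(n,m)
print(bot.get_state())
E
```

```text
pics
side {'K': array([[420.48851581,   0.        , 276.0335922 ],
       [  0.        , 420.48851581, 210.07832407],
       [  0.        ,   0.        ,   1.        ]]), 'position': array([ 344.02992772, -702.34389616,  926.45553748]), 'rotation': array([ 0.73182575,  0.0064763 , -0.17079715])}
top {'K': array([[399.57550043,   0.        , 281.02651859],
       [  0.        , 399.57550043, 212.31774578],
       [  0.        ,   0.        ,   1.        ]]), 'position': array([ 245.10862481,    3.62088141, 1423.91323905]), 'rotation': array([ 0.17608482,  0.02172465, -1.54779403])}
{'t': 0.1, 'qpos': array([ 1.04978052e+00,  3.26842997e-01, -1.93463511e-01,  1.05198176e+00,
       -3.65431665e-06,  1.43658453e+00]), 'joint_velocities': array([-0.00096615, -0.00117966,  0.00169109, -0.00058736, -0.00124403,
        0.00025253]), 'effort': array([ 4.85744440e-04, -4.44239116e+01,  2.63037157e+01,  7.86790566e-03,
       -1.36295380e-04, -1.62666220e-05]), 'tcp_pos': array([207.2219933 , 508.92941419, 230.6024331 ]), 'orientation': array([-3.14011364e+00, -1.96013508e-04,  2.75478850e+00]), 'contact_force': array([0.12801382, 0.10108231, 0.23302468]), 'wrist_torque': array([-0.00103842,  0.01599021,  0.03911079]), 'opening': 1.0046137491403762}
```

View pics/side0.png

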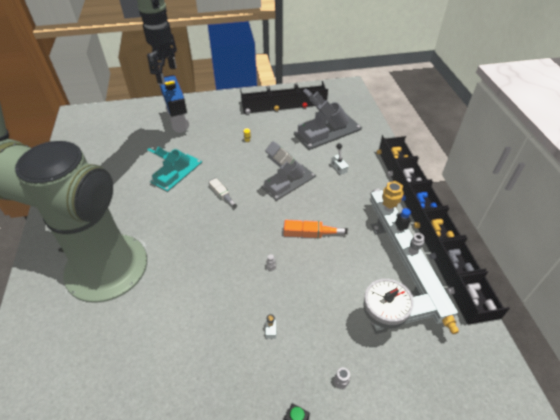

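View pics/top0.png

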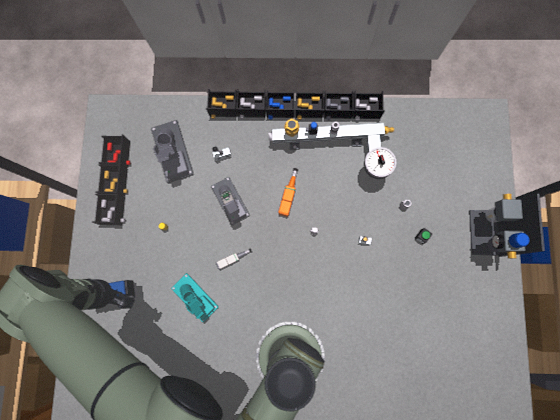

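```bash
cat > h.py <<'E'
import numpy as np, cv2
from scipy.spatial.transform import Rotation as R
from bench import bot, imaging, solve_ik
def cam(n):
    m=imaging.camera_model(n); return m["K"],np.array(m["position"]),R.from_euler('xyz',m["rotation"]).as_matrix()
def ray(n,u,v):
    K,p,Rm=cam(n); d=np.array([(u-K[0,2])/K[0,0],-(v-K[1,2])/K[1,1],-1]); d=Rm@d; return p,d/np.linalg.norm(d)
def plane(n,u,v,z):
    p,d=ray(n,u,v); return p+d*(z-p[2])/d[2]
def tri(a,b,na="side",nb="top"):
    p,d=ray(na,*a);q,e=ray(nb,*b)
    A=np.stack([d,-e],1); s=np.linalg.lstsq(A,q-p,rcond=None)[0]
    x=p+d*s[0];y=q+e*s[1]; return (x+y)/2,np.linalg.norm(x-y)
def proj(n,X):
    K,p,Rm=cam(n); c=Rm.T@(np.array(X,float)-p); return np.array([K[0,2]+K[0,0]*c[0]/-c[2],K[1,2]+K[1,1]*c[1]/c[2]])
def crop(n,u0,v0,u1,v1,name,k=6,im=None):
    im=imaging.capture(n) if im is None else im
    cv2.imwrite(f"pics/{name}.png",cv2.resize(im[v0:v1,u0:u1],None,fx=k,fy=k,interpolation=cv2.INTER_CUBIC))
E
python3 - <<'E'
from h import *
s=cv2.imread("pics/side0.png");t=cv2.imread("pics/top0.png")
print(proj("side",[207,509,231]),proj("top",[207,509,231]),proj("top",[0,0,0]),proj("side",[0,0,0]))
crop("side",240,80,370,200,"s1",6,s);crop("top",140,110,260,210,"t1",6,t)
crop("top",260,100,400,190,"t2",5,t);crop("side",350,170,480,340,"s2",4,s)
crop("top",160,220,300,320,"t3",5,t)
E
```

```text
[167.31416733  79.33726509] [118.50913106 292.5160799 ] [289.53006784 356.63580171] [105.40670066 266.52044807]
```

View pics/s1.png

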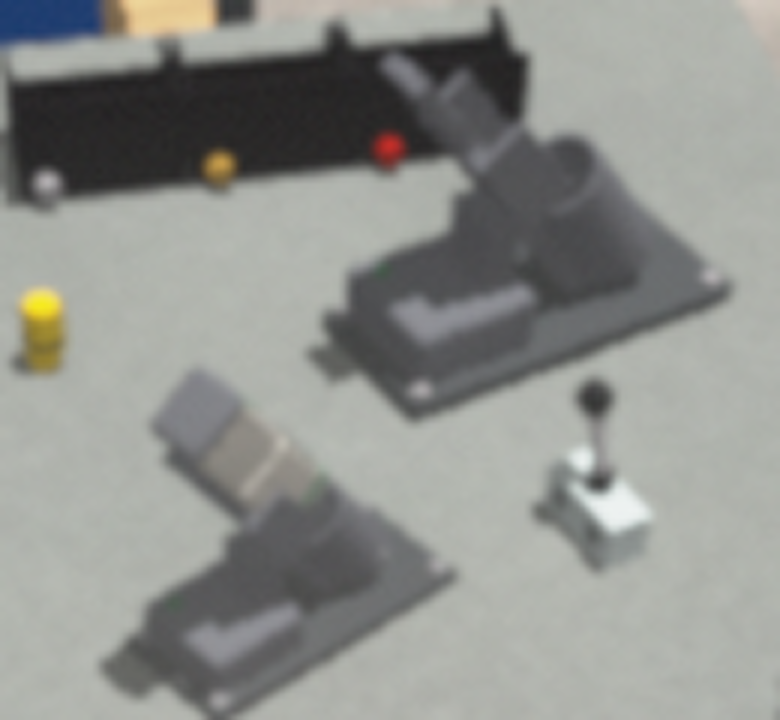

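View pics/t1.png

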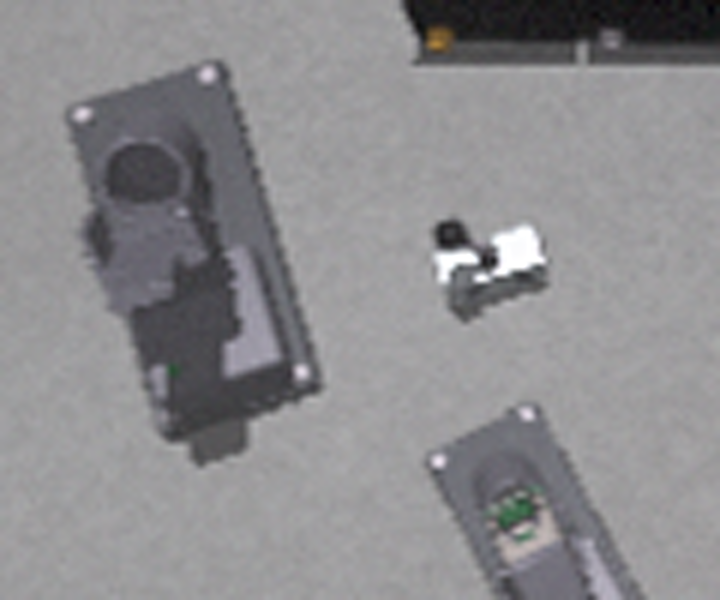

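View pics/t2.png

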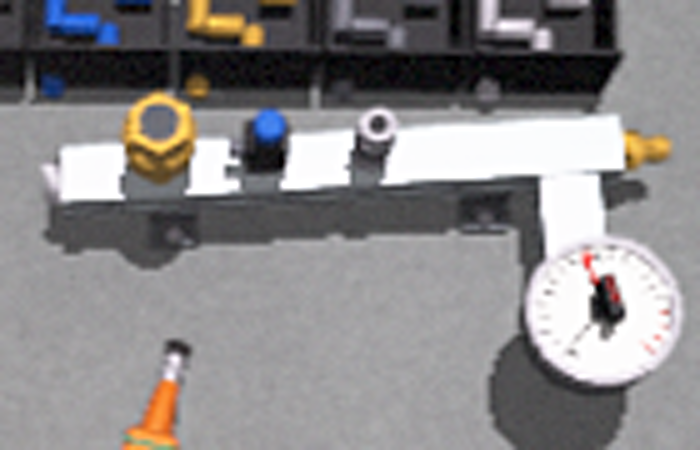

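View pics/s2.png

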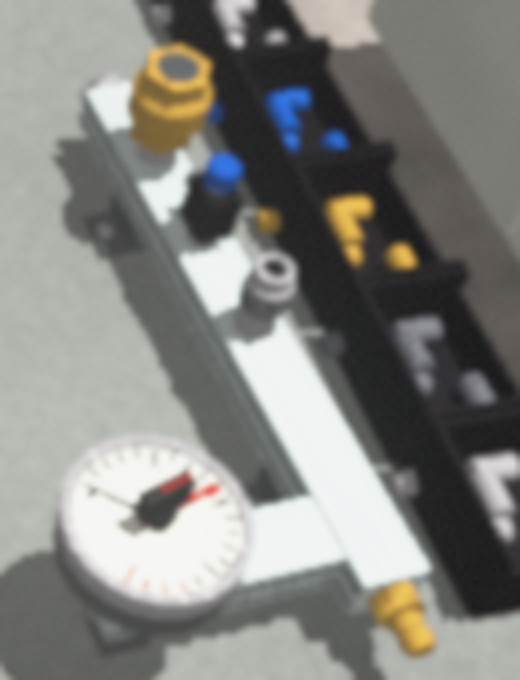

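View pics/t3.png

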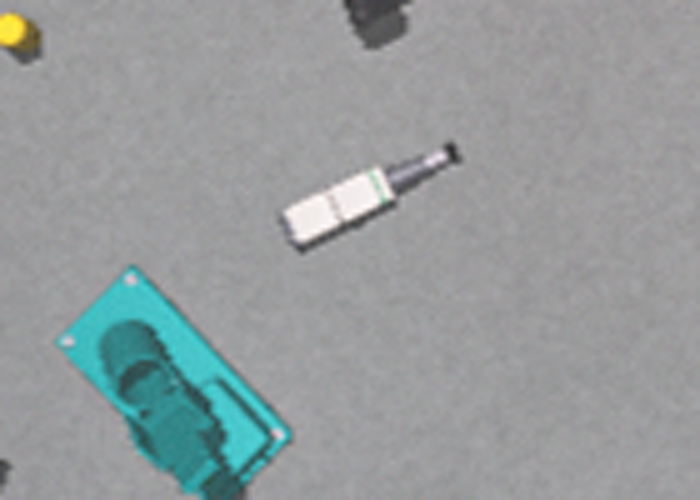

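```bash
python3 - <<'E'
from h import *
s=cv2.imread("pics/side0.png");t=cv2.imread("pics/top0.png")
crop("top",200,170,265,230,"t4",10,t);crop("side",255,135,325,200,"s4",10,s)
crop("top",355,140,405,185,"t5",12,t);crop("side",360,275,420,330,"s5",12,s)
E
```

```text
(no output)
```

View pics/t4.png

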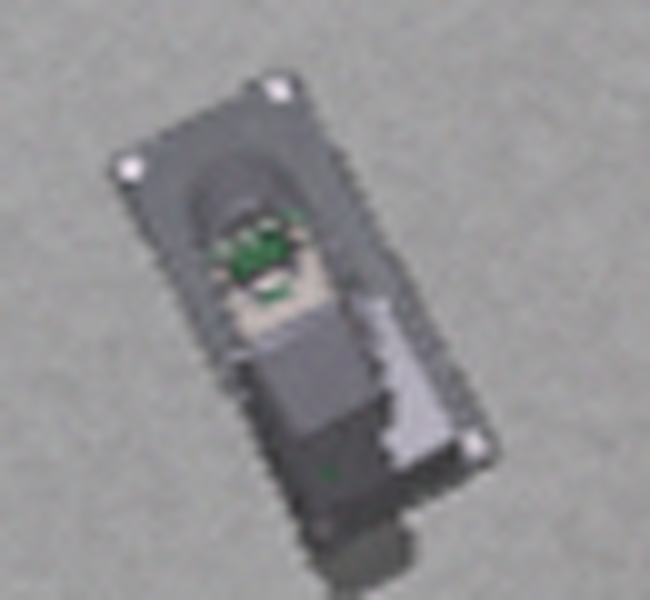

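View pics/s4.png

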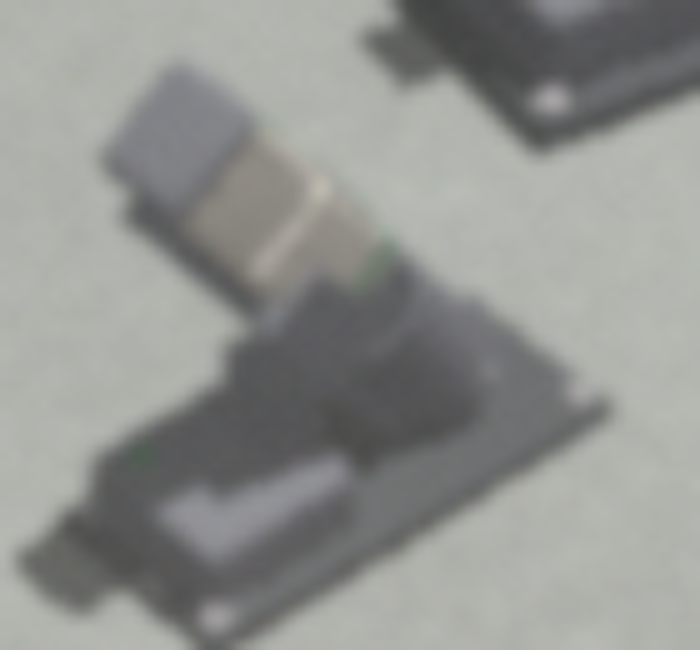

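View pics/t5.png

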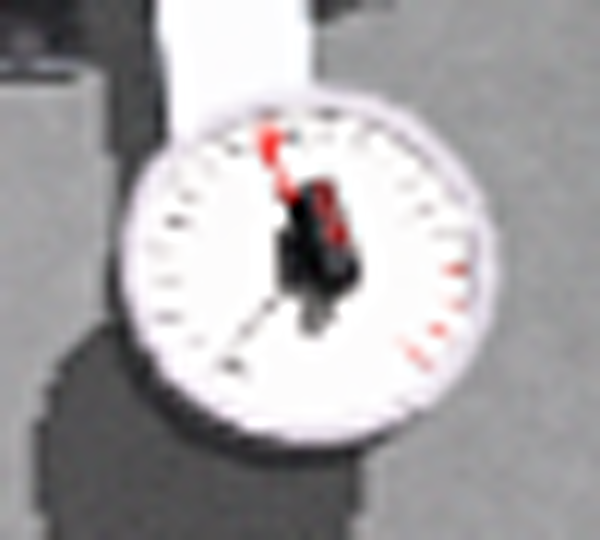

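View pics/s5.png

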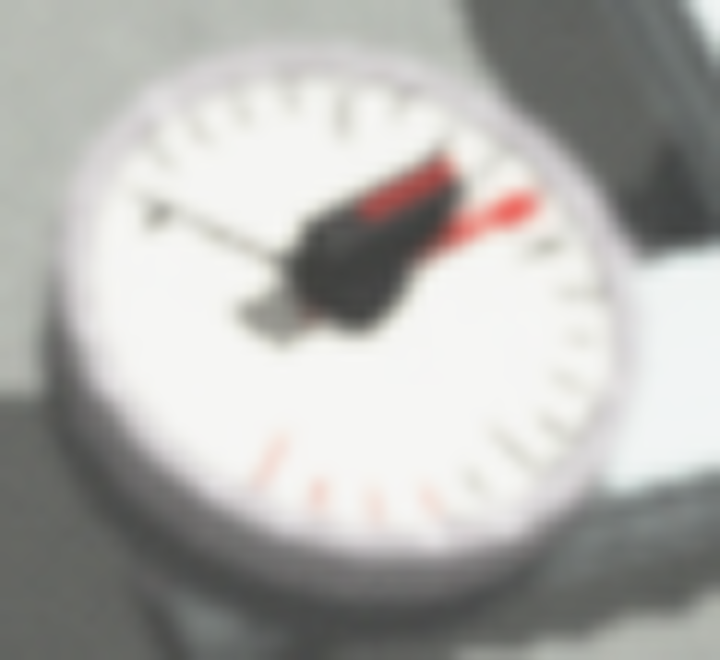

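```bash
python3 - <<'E'
from h import *
s=cv2.imread("pics/side0.png");t=cv2.imread("pics/top0.png")
def blobs(im,box,f,mn=3):
    u0,v0,u1,v1=box; c=im[v0:v1,u0:u1].astype(int); m=f(c).astype(np.uint8)
    n,l,st,ce=cv2.connectedComponentsWithStats(m)
    return [(np.round(ce[i]+[u0,v0],1).tolist(),int(st[i,4]),st[i,:4].tolist()) for i in range(1,n) if st[i,4]>=mn]
bright=lambda c:c.min(2)>165
print("top screws",blobs(t,(200,170,265,230),lambda c:c.min(2)>150,2))
print("side screws",blobs(s,(255,135,325,205),lambda c:c.min(2)>150,2))
red=lambda c:(c[...,2]-c[...,1]>60)&(c[...,2]-c[...,0]>60)
print("red",blobs(t,(355,140,405,185),red,2),blobs(s,(360,275,420,330),red,2))
blk=lambda c:c.max(2)<80
print("blk",blobs(t,(366,148,394,180),blk,5),blobs(s,(370,280,406,310),blk,5))
gold=lambda c:(c[...,2]-c[...,0]>80)&(c[...,2]>120)&(c[...,1]>70)
print("gold",blobs(t,(265,112,310,150),gold,20),blobs(s,(370,170,420,225),gold,20))
# disc
for n,im,box in(("top",t,(355,140,405,185)),("side",s,(360,275,420,330))):
    u0,v0,u1,v1=box;c=im[v0:v1,u0:u1].astype(int)
    m=((c.min(2)>165)).astype(np.uint8)*255
    m=cv2.morphologyEx(m,cv2.MORPH_OPEN,np.ones((3,3)))
    cs,_=cv2.findContours(m,cv2.RETR_EXTERNAL,cv2.CHAIN_APPROX_NONE);k=max(cs,key=cv2.contourArea)
    print(n,cv2.boundingRect(k),cv2.fitEllipse(k))
# white dots brightness map
m=cv2.cvtColor(t[165:235,195:270],cv2.COLOR_BGR2GRAY)
E
```

```text
top screws [([232.6, 198.3], 2786, [0, 0, 65, 60]), ([212.5, 186.5], 4, [12, 16, 2, 2]), ([227.7, 199.4], 36, [23, 25, 10, 9]), ([240.5, 209.0], 52, [37, 30, 8, 16]), ([246.8, 213.8], 6, [46, 43, 3, 3])]
side screws [([290.3, 170.5], 2867, [0, 0, 70, 70]), ([310.0, 144.5], 2, [55, 9, 1, 2]), ([282.8, 158.8], 6, [26, 22, 4, 5])]
red [([377.6, 153.1], 11, [21, 10, 4, 7]), ([381.8, 157.1], 8, [26, 15, 3, 5])] [([393.3, 290.3], 9, [31, 14, 6, 4]), ([400.6, 292.6], 14, [37, 16, 8, 4])]
blk [([366.9, 149.9], 12, [0, 0, 3, 6]), ([380.5, 160.7], 32, [12, 8, 7, 9]), ([373.4, 176.1], 73, [0, 21, 19, 11])] [([389.8, 296.5], 53, [15, 12, 12, 9])]
gold [([292.2, 125.5], 94, [20, 6, 14, 16])] [([394.4, 191.5], 185, [15, 11, 18, 19])]
top (10, 0, 32, 37) ((24.565614700317383, 19.190505981445312), (28.60817527770996, 37.63490676879883), 149.3751983642578)
side (0, 0, 60, 46) ((27.7237491607666, 22.110973358154297), (41.57754135131836, 64.50569915771484), 116.96597290039062)
```

```bash
python3 - <<'E'
from h import *
s=cv2.imread("pics/side0.png");t=cv2.imread("pics/top0.png")
def rim(im,c,rmin,rmax,excl):
    g=cv2.cvtColor(im,cv2.COLOR_BGR2GRAY).astype(np.float32);P=[]
    for a in np.arange(0,360,6):
        if any(lo<=a<=hi for lo,hi in excl):continue
        r=np.arange(rmin,rmax,.25);x=c[0]+r*np.cos(np.radians(a));y=c[1]+r*np.sin(np.radians(a))
        v=cv2.remap(g,x.astype(np.float32)[None],y.astype(np.float32)[None],cv2.INTER_LINEAR)[0]
        d=v[4:]-v[:-4];k=np.argmin(d);P.append((x[k+2],y[k+2],a,r[k+2],d[k]))
    return np.array(P)
# image angle: y down; top connector is up => 270deg ; side connector is right => ~0-30
for n,im,c,a,b,ex in (("top",t,(380.5,162),12,21,[(225,300)]),("side",s,(388,300),15,30,[(340,360),(0,150)])):
    P=rim(im,c,a,b,ex);print(n,len(P),cv2.fitEllipse(P[:,:2].astype(np.float32)));
    for z in(125,131):
        W=np.array([plane(n,u,v,z) for u,v in P[:,:2]])[:,:2]
        A=np.c_[2*W,np.ones(len(W))];x=np.linalg.lstsq(A,(W**2).sum(1),rcond=None)[0];r=np.sqrt(x[2]+x[0]**2+x[1]**2)
        res=np.abs(np.linalg.norm(W-x[:2],axis=1)-r);g=res<3
        x=np.linalg.lstsq(A[g],(W[g]**2).sum(1),rcond=None)[0];r=np.sqrt(x[2]+x[0]**2+x[1]**2);print(z,x[:2],r,g.sum())
# screws refined with local max
def sub(im,u,v,w=2):
    g=cv2.cvtColor(im,cv2.COLOR_BGR2GRAY)[v-w:v+w+1,u-w:u+w+1].astype(float);g=np.clip(g-g.max()+50,0,None);yy,xx=np.mgrid[-w:w+1,-w:w+1];return u+(g*xx).sum()/g.sum(),v+(g*yy).sum()/g.sum()
S=[sub(t,227,178),sub(t,212,186),sub(t,247,214)];print(S)
for q in S:print(plane("top",*q,10))
for q in [sub(s,313,173),sub(s,276,196)]:print(q,plane("side",*q,10))
# valve top: 154 high
for q,n in (((292.2,121),"top"),):pass
for p in ((268.0/12+355,140/12+140),):print("tip",plane("top",*p,131))
E
```

```text
top 47 ((380.2356262207031, 161.41064453125), (29.689172744750977, 31.356964111328125), 106.92386627197266)
125 [ 656.04015213 -292.17129805] 52.12623117670724 47
131 [ 654.14195825 -290.80496116] 51.88544728316684 47
side 31 ((387.76324462890625, 299.1392517089844), (40.62895202636719, 46.3660774230957), 43.2581787109375)
125 [ 661.03535552 -281.40357575] 46.353888185860434 9
131 [ 658.66213271 -284.55489457] 46.006865405238536 9
[(np.float64(227.25925925925927), np.float64(178.33862433862433)), (np.float64(212.6159420289855), np.float64(186.40579710144928)), (np.float64(247.03947368421052), np.float64(213.75))]
[618.52691873 239.89455836  10.        ]
[587.25024165 292.10604893  10.        ]
[488.39253862 162.34270615  10.        ]
(np.float64(313.48333333333335), np.float64(172.33333333333334)) [622.9392131  248.11169923  10.        ]
(np.float64(276.3605769230769), np.float64(196.31730769230768)) [488.55764161 164.72024491  10.        ]
tip [ 687.64004309 -281.86922984  131.        ]
```

```bash
python3 - <<'E'
from h import *
yaw=np.radians(30.9);h=np.array([np.cos(yaw),np.sin(yaw),0]);up=np.array([0,0,1]);a=np.radians(35)
x=np.sin(a)*h-np.cos(a)*up; z=np.cos(a)*h+np.sin(a)*up; y=np.cross(z,x)
bk=plane("top",234.2,211,161.7); c0=np.array([602.9,266,0])
s=(bk-c0)@h; lat=(bk-c0)@np.array([-h[1],h[0],0]); print("back edge",bk,s,lat)
O=c0+(s+32.8)*h; O[2]=148; print("O",O)
for n,off in(("top",(200,170)),("side",(255,135))):
    print(n)
    for px in(-30,75):
        for sy in(-17,17):
            for sz in(-19,19):
                q=proj(n,O+px*x+sy*y+sz*z);print(px,sy,sz,np.round((q-off)*10))
E
```

```text
back edge [470.47628503 187.07059649 161.7       ] -154.16164720588145 0.27848920439004404
O [498.76382963 203.67578774 148.        ]
top
-30 -17 -19 [389. 384.]
-30 -17 19 [334. 288.]
-30 17 -19 [296. 435.]
-30 17 19 [240. 340.]
75 -17 -19 [337. 281.]
75 -17 19 [285. 191.]
75 17 -19 [251. 329.]
75 17 19 [198. 239.]
side
-30 -17 -19 [173. 217.]
-30 -17 19 [258. 108.]
-30 17 -19 [ 94. 157.]
-30 17 19 [178.  49.]
75 -17 -19 [331. 350.]
75 -17 19 [410. 249.]
75 17 -19 [256. 292.]
75 17 19 [334. 192.]
```

```bash
python3 - <<'E'
from h import *
print("tail",tri((255+18.1,135+14.6),(200+31.7,170+37.3)), "pred z 172.6")
print("tail(pred O)",np.array([498.8,203.7,148])-30*np.array([.574*.858,.574*.513,-.819]))
print("gauge",tri((389,300.2),(380.24,161.41)))
v=tri((395.5,186.75),(292,123.6));print("valve",v, plane("top",292,123.6,154),plane("side",395.5,186.75,154))
# pointer tip
print("ptip",tri((360+525/12,275+205/12),(377.3,151)))
print("screw",tri((313.3,173.4),(227.3,178.3)),tri((276.4,196.3),(247.04,213.75)))
# rail frame from gauge & valve: vector gauge->valve in rail = (140, 290)
for y in(110,35,-40):
    g=np.array([654.1,-290.8]);d=v[0][:2]-g;yaw=np.arctan2(d[1],d[0])-np.arctan2(180+y,140);print(y,np.linalg.norm(d),np.hypot(140,180+y),np.degrees(yaw))
# ball end of rail corners top view (z=70)
for q in((60,147),(58,200),(622,115),(622,168)):print(plane("top",260+q[0]/5,100+q[1]/5,70))
E
```

```text
tail (array([483.4982676 , 194.91720353, 167.13608721]), np.float64(4.084964183526757)) pred z 172.6
tail(pred O) [484.02524 194.86614 172.57   ]
gauge (array([ 654.82933106, -291.72867237,  127.25690918]), np.float64(0.2136028225788743))
valve (array([773.98250704,   6.38584576, 155.51526217]), np.float64(1.5630094545721855)) [773.77537391   6.49960192 154.        ] [775.70958405   7.94134247 154.        ]
ptip (array([ 689.87854336, -281.4587232 ,  133.05720353]), np.float64(1.15781945120164))
screw (array([618.83982057, 239.09615489,  13.916385  ]), np.float64(2.3212505085263984)) (array([488.0664539 , 162.02447744,  12.87106658]), np.float64(0.3309580461723224))
110 320.45474315981096 322.02484376209236 3.800554626938733
35 320.45474315981096 256.56383221335 11.101904825361693
-40 320.45474315981096 197.9898987322333 23.031227002600023
[785.81668527  77.78342593  70.        ]
[746.02364007  78.1353271   70.        ]
[ 815.59962437 -322.41556256   70.        ]
[ 775.82064331 -321.5383752    70.        ]
```

```bash
python3 - <<'E'
from h import *
g=np.array([654.4,-291.2]);z=plane("top",355+235/12,140+365/12,129)[:2]-g;e=plane("top",355+413/12,140+355/12,129)[:2]-g;p=plane("top",377.3,151.2,130)[:2]-g
for q in(z,e,p):print(q,np.degrees(np.arctan2(q[1],q[0])))
R0=bot.get_state()["qpos"]
def seq(pos,tilts_yaws): pass
# knob: tool down; tool y = wing y. yaw for tool down: R=Rz(yaw)Rx(pi): tool x=(cos,sin), tool y = (sin,-cos)
wing=np.arctan2(p[1],p[0])
for base in(wing,wing+np.pi,wing-np.pi):
    for d in np.radians([0,30,60,90,120,135,150]):
        y=base+d;y=(y+np.pi)%(2*np.pi)-np.pi
        q=solve_ik([g[0],g[1],135],[np.pi,0,y]);print(round(np.degrees(d)),None if q is None else np.round(q,2))
E
```

```text
[-31.56754723  19.25943196] 148.61253892250036
[-27.86477884 -30.02090354] -132.86683414585195
[35.21975856  9.1903534 ] 14.624819341580494
0 [-0.52  0.7   0.18  1.05  0.    2.36]
30 [-0.52  0.7   0.18  1.05  0.    1.84]
60 [-0.52  0.7   0.18  1.05  0.    1.32]
90 [-0.52  0.7   0.18  1.05  0.    0.79]
120 [-0.52  0.7   0.18  1.05  0.    0.27]
135 [-0.52  0.7   0.18  1.05  0.    0.01]
150 [-0.52  0.7   0.18  1.05  0.   -0.25]
0 [-0.52  0.7   0.18  1.05  0.   -0.78]
30 [-0.52  0.7   0.18  1.05  0.   -1.3 ]
60 [-0.52  0.7   0.18  1.05  0.   -1.82]
90 [-0.52  0.7   0.18  1.05  0.   -2.35]
120 [-0.52  0.7   0.18  1.05  0.   -2.87]
135 [-0.52  0.7   0.18  1.05  0.   -3.13]
150 [-0.52  0.7   0.18  1.05  0.    2.89]
0 [-0.52  0.7   0.18  1.05  0.   -0.78]
30 [-0.52  0.7   0.18  1.05  0.   -1.3 ]
60 [-0.52  0.7   0.18  1.05  0.   -1.82]
90 [-0.52  0.7   0.18  1.05  0.   -2.35]
120 [-0.52  0.7   0.18  1.05  0.   -2.87]
135 [-0.52  0.7   0.18  1.05  0.   -3.13]
150 [-0.52  0.7   0.18  1.05  0.    2.89]
```

```bash
python3 - <<'E'
from h import *
g=[654.4,-291.2];yaw=np.radians(14.9)
bot.move_ptp([g[0],g[1],300],[np.pi,0,yaw]); print(bot.get_state()["qpos"],bot.get_state()["t"])
bot.grip(0.5,30)
bot.movel([g[0],g[1],180])
im=imaging.capture("side");crop("side",330,230,450,350,"s6",5,im);crop("top",330,110,430,200,"t6",6)
print(bot.get_state()["tcp_pos"],bot.get_state()["contact_force"],bot.get_state()["wrist_torque"])
E
```

```text
[-5.20142269e-01  6.42940740e-01  4.88041021e-01  1.41589472e+00
  2.42308408e-04  2.35990571e+00] 3.3167
[ 655.1703234  -291.6568759   181.57999978] [-0.06632987 -0.87332826  0.12450437] [ 0.01001495  0.01620331 -0.02411821]
```

View pics/s6.png

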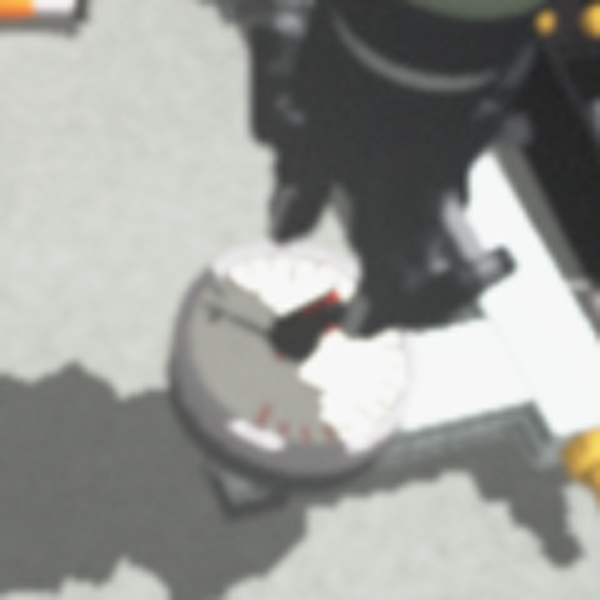

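View pics/t6.png

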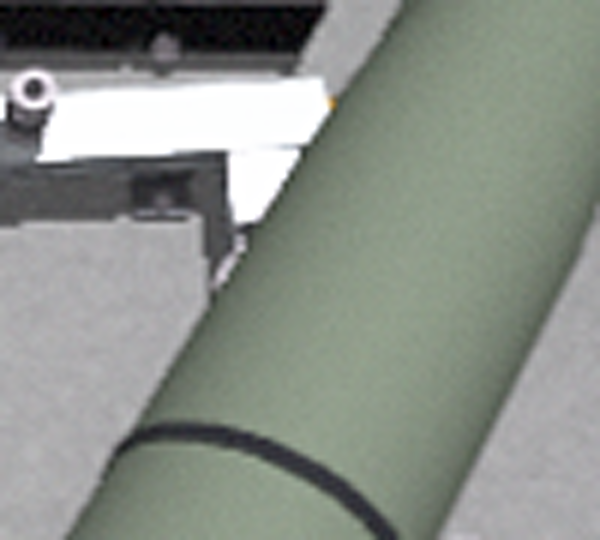

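```bash
python3 - <<'E'
from h import *
s=bot.get_state();p=s["tcp_pos"];Rm=R.from_euler('xyz',s["orientation"]).as_matrix();print(s["orientation"],s["opening"],s["t"])
for d in(0,21,-21,40,-40):print(d,(proj("side",p+d*Rm[:,1])-[330,230])*5)
for d in(20,-20):print("x",d,(proj("side",p+d*Rm[:,0])-[330,230])*5)
print((proj("side",[654.4,-291.2,161])-[330,230])*5,(proj("side",[654.4,-291.2,129])-[330,230])*5)
E
```

```text
[ 3.13981180e+00 -1.82458385e-03  2.60013804e-01] 0.5007168198154844 4.8583
0 [321.71655926 282.99610337]
21 [352.47561655 323.91796055]
-21 [291.86239247 243.27811272]
40 [381.11976643 362.0261444 ]
-40 [265.59832609 208.33639253]
x 20 [362.18152627 265.20965201]
x -20 [280.73314446 301.01043941]
[309.51904386 308.70756967] [294.6474701  347.94075973]
```

```bash
python3 - <<'E'
from h import *
g=[654.4,-291.2]
st=bot.get_state
print(bot.movel([g[0],g[1],135],max_speed=80,threshold=8),st()["tcp_pos"],st()["contact_force"])
bot.grip(0.0,30);s=st();print(s["opening"],s["tcp_pos"],s["contact_force"],s["wrist_torque"],s["t"])
q=np.array(s["qpos"]);
for k in range(30):
    q[5]-=np.radians(10 if k<11 else 3); bot.move_j(q); s=st(); print(k,round(s["qpos"][5],3),np.round(s["contact_force"],1),np.round(s["wrist_torque"],3),round(s["opening"],3),round(s["t"],2))
    if abs(s["wrist_torque"][2])>0.25: break
E
```

```text
False [ 654.54907868 -291.27905395  135.10399832] [-0.40619065 -0.02406457  0.13662478]
0.10864966401690795 [ 654.63853456 -290.08018717  135.8649007 ] [-1.83270773  5.40804547  4.1641811 ] [ 1.03278467  0.24762395 -0.01133657] 5.9583
0 2.189 [-0.4  2.5  2. ] [ 0.42   0.109 -0.006] 0.11 6.25
1 2.016 [-1.1  4.   2.9] [0.711 0.184 0.03 ] 0.112 6.54
2 1.842 [-1.7  5.   2.7] [0.934 0.398 0.038] 0.109 6.83
3 1.667 [-2.8  5.8  3.5] [0.996 0.448 0.018] 0.106 7.12
4 1.492 [-2.9  5.3  3.3] [ 1.058  0.513 -0.033] 0.108 7.42
5 1.317 [-2.7  4.8  3.3] [1.052 0.65  0.02 ] 0.106 7.71
6 1.143 [-3.6  5.9  4. ] [1.084 0.714 0.025] 0.11 8.0
7 0.968 [-4.4  5.3  4.8] [1.143 0.817 0.082] 0.112 8.29
8 0.794 [-4.6  5.6  4.5] [1.148 0.921 0.018] 0.114 8.58
9 0.619 [-4.8  6.1  5.9] [1.142 0.952 0.036] 0.109 8.88
10 0.445 [-6.   5.4  5.5] [1.06  1.036 0.006] 0.107 9.17
11 0.393 [-4.7  5.7  4.8] [1.126 1.073 0.011] 0.113 9.42
12 0.34 [-5.9  4.   4.5] [1.079 1.14  0.056] 0.11 9.67
13 0.288 [-6.   4.9  4.7] [1.132 1.183 0.027] 0.108 9.92
14 0.235 [-5.7  5.5  5.8] [1.036 1.204 0.026] 0.109 10.17
15 0.184 [-5.7  4.7  5.3] [ 1.03   1.147 -0.161] 0.111 10.42
16 0.133 [-5.   5.5  4.8] [ 1.162  1.126 -0.889] 0.11 10.67
```

```bash
python3 - <<'E'
from h import *
st=bot.get_state
q=np.array(st()["qpos"]);q[5]=0.165;bot.move_j(q);print(st()["wrist_torque"])
bot.grip(0.45);print(st()["wrist_torque"],st()["tcp_pos"])
bot.movel([654.4,-291.2,280],max_speed=250)
q=np.array(st()["qpos"]);q[0]=0.3;q[5]=0;bot.move_j(q)
crop("side",360,275,420,330,"s7",10);crop("top",355,140,405,185,"t7",12);print(st()["t"])
E
```

```text
[ 0.88283357  0.23197194 -0.43065969]
[-0.00635311  0.05024902 -0.02334137] [ 653.19366661 -290.09393755  135.90708859]
14.1917
```

View pics/s7.png

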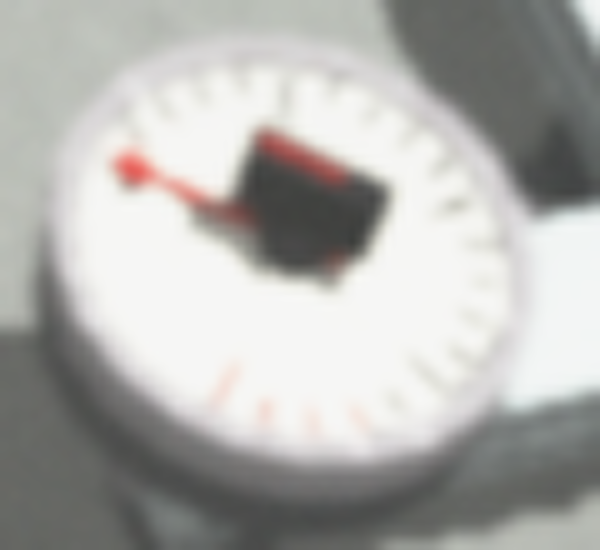

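View pics/t7.png

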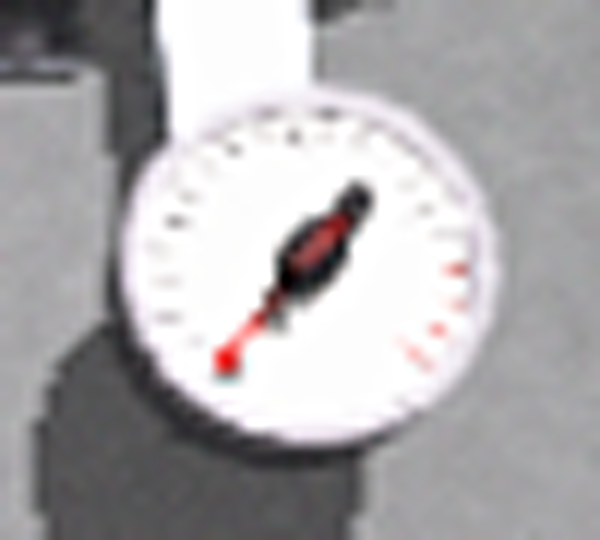

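```bash
cat >> h.py <<'E'
J=np.array([773.5,7.0,92.])
O=np.array([498.8,203.7,147.])
YP=np.radians(30.9)
def frame(yaw,th,flip=1):
    h=np.array([np.cos(yaw),np.sin(yaw),0]);up=np.array([0,0,1.])
    z=np.cos(th)*h+np.sin(th)*up; y=flip*np.array([-h[1],h[0],0]); x=np.cross(y,z)
    return np.stack([x,y,z],1)
def pose(grasp,yaw,th,flip):   # TCP pose from grasp point
    Rm=frame(yaw,th,flip); return np.array(grasp)+19*Rm[:,2], R.from_matrix(Rm).as_euler('xyz')
E
python3 - <<'E'
from h import *
up=np.array([0,0,1]);h=np.array([np.cos(YP),np.sin(YP),0]);xd=np.sin(np.radians(35))*h-np.cos(np.radians(35))*up
for fl in(1,-1):
  for th in(-75,-90,-100,-110,-120):
    row=[]
    for d in(0,80):
        q=solve_ik(*pose(O-d*xd,YP,np.radians(th),fl));row.append(None if q is None else np.round(q,2).tolist())
    print(fl,th,row)
    for yf in(-45,-30,-15,0,15,30):
        y=np.radians(yf);G=J-187*np.array([np.cos(y),np.sin(y),0])
        q=solve_ik(*pose(G,y,np.radians(th+55),fl));print("   ",yf,np.round(G),None if q is None else np.round(q,2))
E
```

```text
1 -75 [[0.21, 0.25, -0.64, 0.43, 0.08, -0.32], [0.17, 0.08, -0.65, 0.6, 0.09, -0.36]]
    -45 [641. 139.  92.] [ 0.5   0.78 -0.66 -0.54 -1.12  0.85]
    -30 [612. 100.  92.] [ 0.39  0.82 -1.02 -1.31 -0.84  0.41]
    -15 [593.  55.  92.] [ 0.15  0.97 -1.25 -1.84 -0.38  0.15]
    0 [586.   7.  92.] None
    15 [593. -41.  92.] [-0.53  0.93 -1.25 -1.71  0.73 -0.33]
    30 [612. -86.  92.] [-0.69  0.75 -0.99 -0.93  1.08 -0.75]
1 -90 [[0.25, 0.4, -0.37, 0.8, 0.0, -0.29], [0.22, 0.25, -0.4, 0.92, 0.0, -0.32]]
    -45 [641. 139.  92.] [ 0.44  0.65 -0.58 -0.11 -0.88  1.01]
    -30 [612. 100.  92.] [ 0.33  0.58 -0.93 -0.69 -0.66  0.58]
    -15 [593.  55.  92.] [ 0.11  0.59 -1.16 -1.1  -0.3   0.22]
    0 [586.   7.  92.] [-0.19  0.61 -1.25 -1.23  0.16 -0.11]
    15 [593. -41.  92.] [-0.46  0.56 -1.15 -0.95  0.57 -0.47]
    30 [612. -86.  92.] [-0.62  0.55 -0.89 -0.4   0.84 -0.9 ]
1 -100 [[0.27, 0.52, -0.19, 1.03, -0.05, -0.26], [0.25, 0.38, -0.23, 1.13, -0.05, -0.28]]
    -45 [641. 139.  92.] [ 0.38  0.59 -0.52  0.09 -0.71  1.03]
    -30 [612. 100.  92.] [ 0.28  0.49 -0.83 -0.35 -0.53  0.63]
 
[... 2735 characters left out ...]
 [593.  55.  92.] [ 0.05  0.37 -0.89 -0.28 -0.18 -2.88]
    0 [586.   7.  92.] [-0.16  0.35 -0.95 -0.33  0.09  3.01]
    15 [593. -41.  92.] [-0.36  0.37 -0.88 -0.19  0.34  2.61]
    30 [612. -86.  92.] [-0.49  0.44 -0.69  0.08  0.51  2.22]
-1 -120 [[0.31, 0.79, 0.19, 1.48, -0.11, 2.94], [0.29, 0.65, 0.1, 1.53, -0.12, 2.93]]
    -45 [641. 139.  92.] [ 0.26  0.56 -0.36  0.42 -0.37 -2.14]
    -30 [612. 100.  92.] [ 0.17  0.45 -0.58  0.2  -0.27 -2.5 ]
    -15 [593.  55.  92.] [ 0.03  0.37 -0.73  0.05 -0.12 -2.88]
    0 [586.   7.  92.] [-0.14  0.35 -0.77  0.01  0.06  3.01]
    15 [593. -41.  92.] [-0.3   0.37 -0.72  0.1   0.23  2.62]
    30 [612. -86.  92.] [-0.42  0.45 -0.57  0.29  0.35  2.24]
```

```bash
python3 - <<'E'
from h import *
st=bot.get_state
th=np.radians(-110);tz=frame(YP,th)[:,2]
bot.grip(0.65,60)
bot.move_ptp(*pose(O-100*tz,YP,th,1))
p,o=pose(O-50*tz,YP,th,1);print(bot.movel(p,max_speed=150,threshold=10),st()["t"],p,st()["tcp_pos"])
crop("side",235,100,345,210,"s8",6);crop("top",180,150,280,240,"t8",6)
E
```

```text
False 15.65 [507.89773994 209.14488503 176.13047124] [508.93314432 209.43799948 177.07009695]
```

View pics/s8.png

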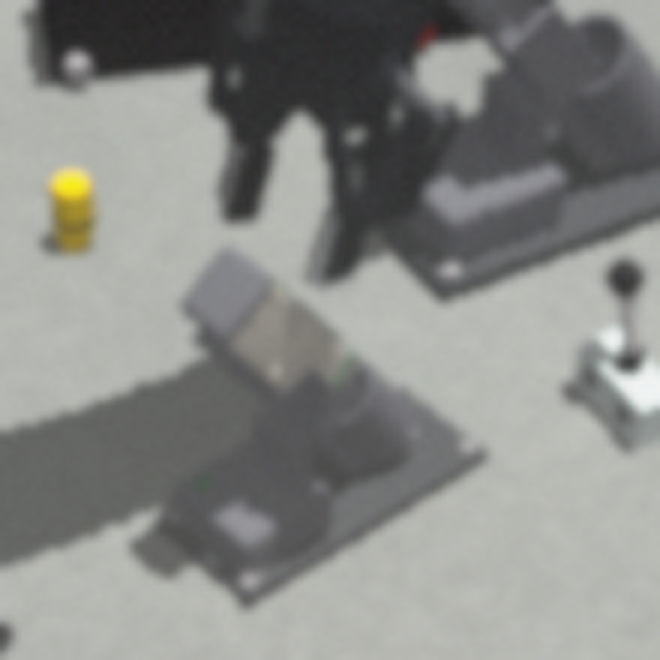

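View pics/t8.png

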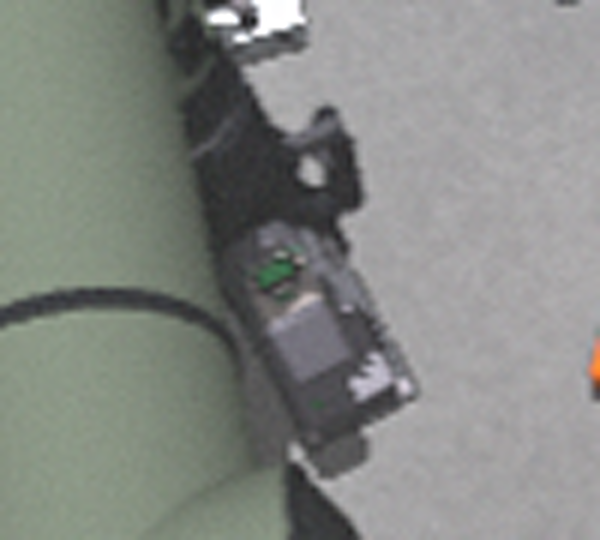

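```bash
python3 - <<'E'
from h import *
st=bot.get_state
th=np.radians(-110)
p,o=pose(O,YP,th,1);print(bot.movel(p,max_speed=100,threshold=8),st()["t"],p,st()["tcp_pos"],st()["contact_force"])
crop("side",235,100,345,210,"s9",6)
E
```

```text
False 16.4 [493.22396584 200.3628124  129.14584021] [493.70284819 200.50031595 129.64583802] [ 0.18921682  0.54631794 -0.12360044]
```

View pics/s9.png

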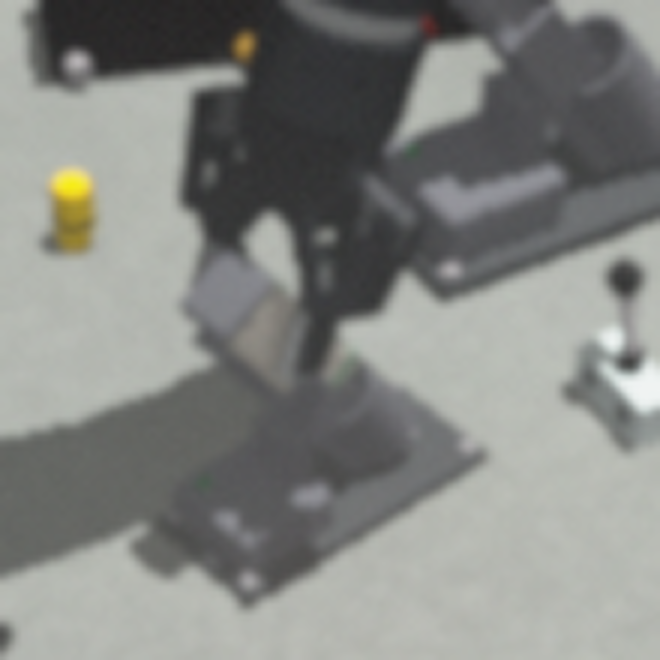

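```bash
python3 - <<'E'
from h import *
st=bot.get_state
bot.grip(0.0,60);s=st();print(s["opening"],s["tcp_pos"],s["contact_force"],s["wrist_torque"],s["t"])
h=np.array([np.cos(YP),np.sin(YP),0]);xd=np.sin(np.radians(35))*h-np.array([0,0,np.cos(np.radians(35))])
p=np.array(s["tcp_pos"])
for d in(20,45,75,105):
    r=bot.movel(p-d*xd,max_speed=80,threshold=20);s=st();print(d,r,np.round(s["contact_force"],1),np.round(s["wrist_torque"],2),round(s["opening"],3),s["t"])
    if r:break
crop("side",215,50,345,180,"s10",6);
E
```

```text
0.38938019238394134 [493.95611414 200.96659507 129.87650305] [0.57682034 1.68922323 4.1854152 ] [ 0.52282499 -0.19608554 -0.11656228] 16.7667
20 False [ 0.9  0.5 -0.6] [ 0.35 -0.59 -0.08] 0.393 17.1667
45 False [ 0.6  1.  -1.1] [ 0.34 -0.6  -0.01] 0.39 17.625
75 False [2.1 1.5 0. ] [ 0.37 -0.59 -0.05] 0.391 18.15
105 False [-0.4 -0.2 -3.1] [ 0.21 -0.37 -0.05] 0.391 18.675
```

View pics/s10.png

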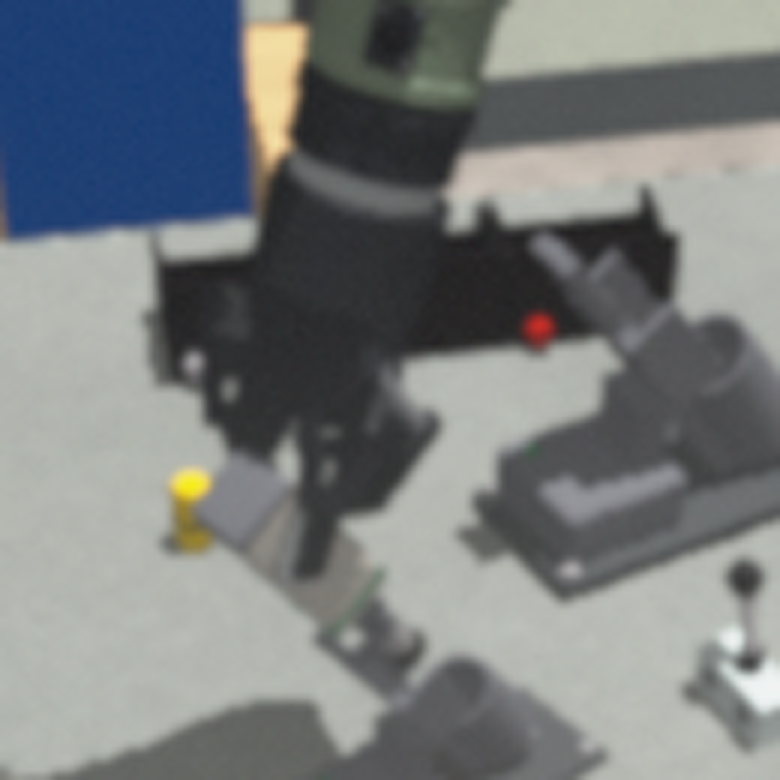

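```bash
python3 - <<'E'
from h import *
st=bot.get_state
p=np.array(st()["tcp_pos"]);bot.movel(p+[0,0,50],max_speed=150)
G=J-[187,0,0]
bot.move_ptp(*pose(G+[-70,0,130],0,np.radians(-55),1)); bot.dwell(.3)
s=st();print(s["tcp_pos"],np.round(s["contact_force"],1),np.round(s["wrist_torque"],2),s["opening"],s["t"])
cv2.imwrite("pics/s11.png",imaging.capture("side"));cv2.imwrite("pics/t11.png",imaging.capture("top"))
i=cv2.imread("pics/s11.png");crop("side",270,110,430,230,"s11c",5,i);i=cv2.imread("pics/t11.png");crop("top",240,90,350,200,"t11c",6,i)
for d in(-30,75,145):print(d,(proj("side",G+[-70+d,0,130])-[270,110])*5,(proj("top",G+[-70+d,0,130])-[240,90])*6)
E
```

```text
[527.73137541   7.31186223 206.37647042] [ 0.6 -0.1 -2.8] [0.01 0.82 0.02] 0.38981946730814887 20.7667
-30 [ 81.0832481  359.67776727] [301.49762498 680.7178195 ]
75 [294.06010134 332.92991252] [305.33624012 482.24913374]
145 [433.40987302 315.42891467] [307.83304076 353.15655118]
```

View pics/s11c.png

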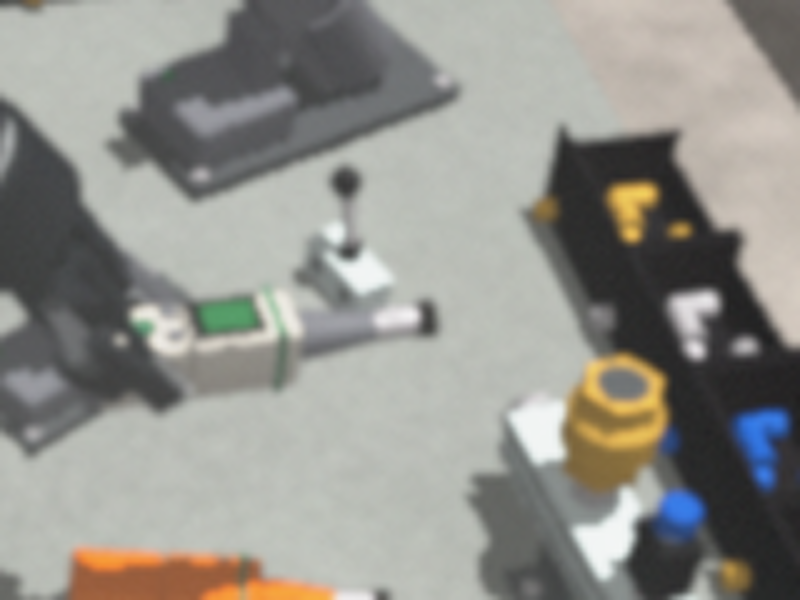

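View pics/t11c.png

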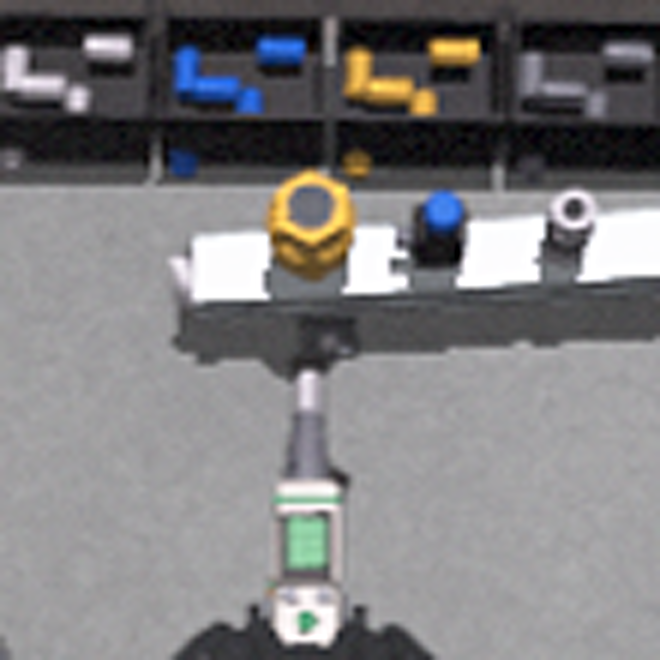

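```bash
python3 - <<'E'
from h import *
st=bot.get_state
for q in((288,212),(295,170)):print(plane("top",*q,40))
G=J-[187,0,0]
p1,_=pose(G+[-70,0,0],0,np.radians(-55),1);p2,_=pose(G+[-20,0,0],0,np.radians(-55),1)
print(bot.movel(p1,max_speed=120,threshold=8),bot.movel(p2,max_speed=60,threshold=8)); bot.dwell(.3)
s=st();print(p2,s["tcp_pos"],s["orientation"],np.round(s["contact_force"],1),s["opening"],s["t"])
i=imaging.capture("side");crop("side",330,150,450,250,"s12",6,i);i=imaging.capture("top");crop("top",250,90,330,190,"t12",6,i)
N=np.array(s["tcp_pos"])-p2+G+[-20,0,0]
for d in(75,145):
  for dy in(-10,10):print(d,dy,(proj("side",N+[d,dy,0])-[330,150])*6,(proj("top",N+[d,dy,0])-[250,90])*6)
print("joint",(proj("side",J)-[330,150])*6,(proj("top",J)-[250,90])*6)
E
```

```text
[492.25086284  14.84065259  40.        ]
[645.58896809  -7.18608001  40.        ]
False False
[577.39795229   7.          76.43611116] [577.20970492   6.9901859   76.43892551] [3.14156167 0.61078358 3.14150573] [ 0.6  0.1 -3.5] 0.3946400147861353 23.3833
75 -10 [ 82.62497933 375.29251758] [263.76374038 461.82016634]
75 10 [ 70.26438127 342.33992111] [229.02038941 461.26596422]
145 -10 [234.99549257 354.61442431] [265.85412284 345.55438177]
145 10 [220.94765128 322.12323185] [231.41496116 345.04746865]
joint [360.8286693  320.32884215] [250.57410976 243.73130284]
```

View pics/s12.png

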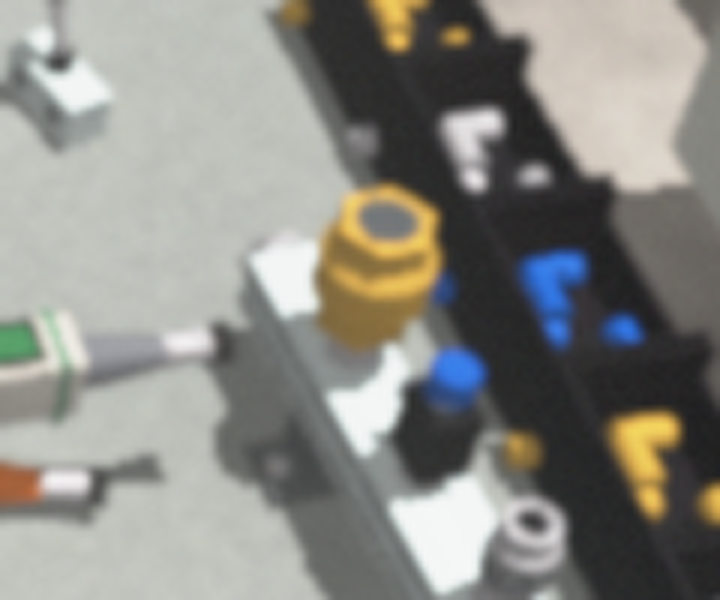

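View pics/t12.png

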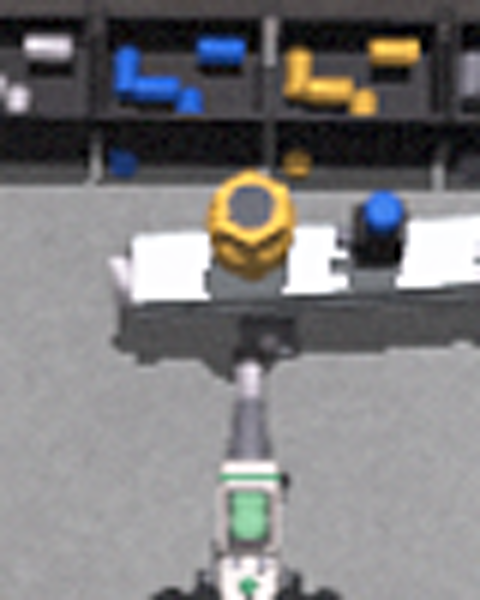

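```bash
python3 - <<'E'
from h import *
st=bot.get_state
G=J-[187,0,0]
p2,_=pose(G+[0,0,.5],0,np.radians(-55),1)
print(bot.movel(p2,max_speed=30,threshold=6)); bot.dwell(.5)
s=st();print(p2,s["tcp_pos"],np.round(s["contact_force"],1),np.abs(s["joint_velocities"]).max(),s["opening"],s["t"])
i=imaging.capture("side");crop("side",330,150,450,250,"s13",6,i);cv2.imwrite("pics/sf.png",i)
c=i[150:250,330:450].astype(int)
i=imaging.capture("top");crop("top",250,90,330,190,"t13",6,i);cv2.imwrite("pics/tf.png",i)
N=np.array(s["tcp_pos"])-p2+G
for d in(75,145):print(d,(proj("side",N+[d,0,0])-[330,150])*6,(proj("top",N+[d,0,0])-[250,90])*6)
E
```

```text
False
[597.39795229   7.          76.93611116] [597.36853787   6.99045774  76.94203149] [-0.6  0.1 -2.4] 0.0012538887472156022 0.39208067414635284 24.8
75 [120.25565107 352.79780228] [247.03828767 427.85502775]
145 [271.18869033 332.43194565] [249.26948346 312.20077562]
```

View pics/s13.png

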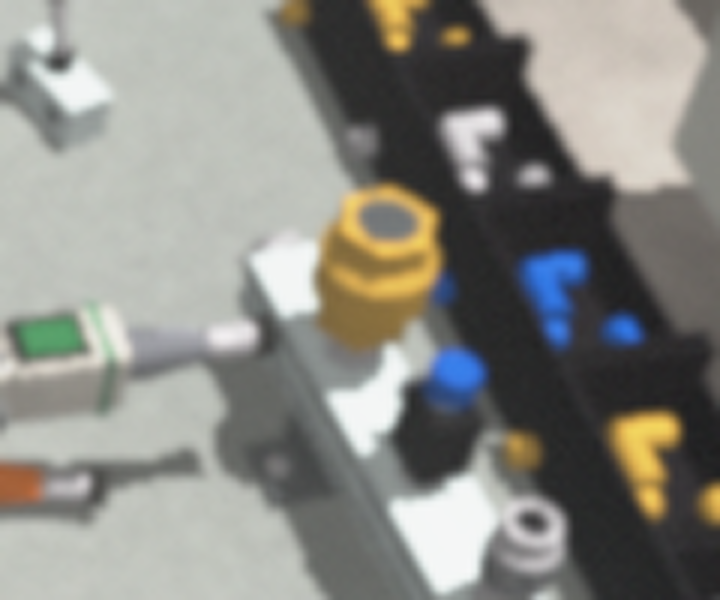

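View pics/t13.png

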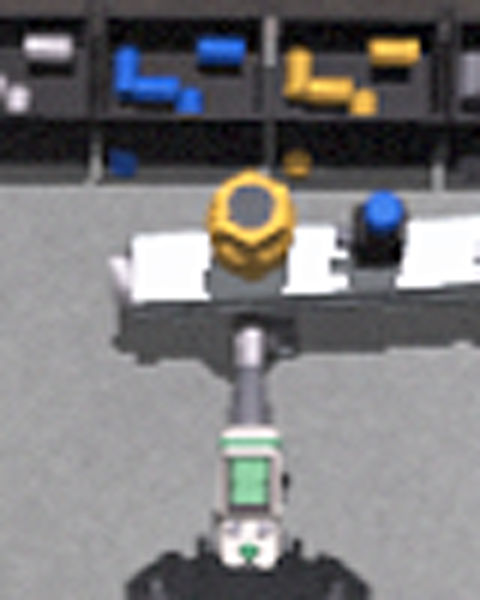

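View pics/tf.png

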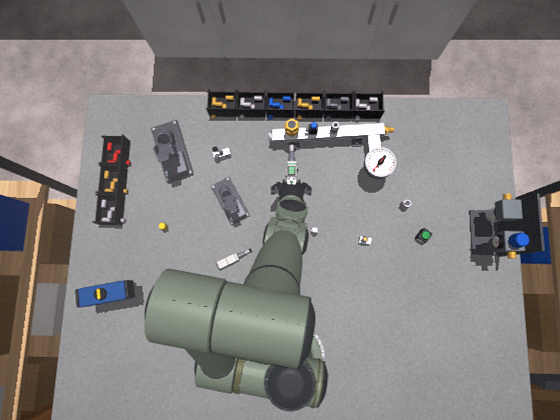

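```bash
python3 - <<'E'
from h import *
a=cv2.imread("pics/sf.png").astype(int);b=cv2.imread("pics/tf.png").astype(int)
def cen(im,u0,v0,u1,v1,th):
    m=(im[v0:v1,u0:u1].min(2)>th);y,x=np.nonzero(m);return x.mean()+u0,y.mean()+v0,m.sum()
s=cen(a,362,202,374,210,175);t=cen(b,287,143,296,152,150);print(s,t)
print(tri(s[:2],t[:2]))
# green display centre
def gr(im,u0,v0,u1,v1):
    c=im[v0:v1,u0:u1];m=(c[...,1]-c[...,2]>30)&(c[...,1]-c[...,0]>20)
    n,l,st,ce=cv2.connectedComponentsWithStats(m.astype(np.uint8));k=1+np.argmax(st[1:,4]);return ce[k]+[u0,v0]
s2,t2=gr(a,325,195,352,215),gr(b,284,162,298,178);print(s2,t2,tri(s2,t2))
d0=cv2.imread("pics/side0.png").astype(int)
print((np.abs(a-d0).max(2)[100:420,230:]>60).sum())
E
```

```text
(np.float64(366.63461538461536), np.float64(204.3846153846154), np.int64(52)) (np.float64(291.05882352941177), np.float64(147.64705882352942), np.int64(17))
(array([707.54620441,   8.3519341 ,  99.45851299]), np.float64(1.4879992879857946))
[337.89090909 205.6       ] [291.20930233 169.39534884] (array([626.10127407,   6.3132455 , 112.3270646 ]), np.float64(0.9019456742406138))
5030
```

View pics/sf.png

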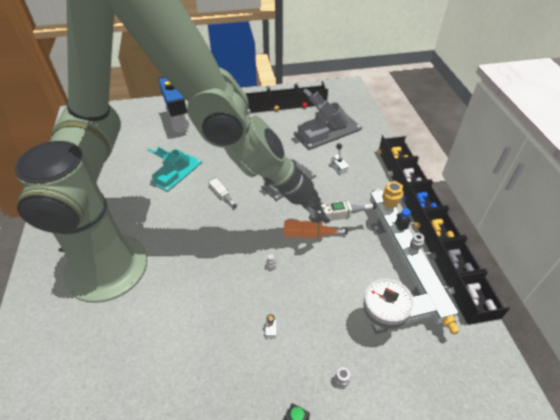

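```bash
python3 - <<'E'
from h import *
print(bot.get_state()["t"]);bot.sign_off()
E
```

```text
24.9
the job is handed in; nothing more can be done
```

The job is handed in at 24.9 s, well under the 61 s limit. The gauge is back at zero and the arm is holding the white detector level in the air, aimed at the valve joint.

- **Gauge:** I turned the wing knob anticlockwise by about 2.2 rad in one grasp. The wrist torque then jumped to 0.9 N m, which is the zero stop. The pictures afterwards show the red pointer lying over the zero needle.
- **Detector:** I drew it 105 mm out of the smaller grey stand along its own axis, and no move tripped its force limit. I took the parked white one as the one meant. The smaller white one lying on the bench and the orange one were left alone.
- **Final pose:** By calibration the nose tip is 42 mm short of the valve axis, about 20 mm clear of the brass. In both views it sits where predicted, to within a pixel.
    - In a two-view check the tube's top came out at 99.5 mm, which fits an axis height of 92 mm.
    - The same check put the display at 112 mm, about as it should be.
    - At the end the detector was steady, with only its own weight of about 3 N on the gripper.

**Checks that disagreed slightly:**
- The two-view height of the parked detector's tail was about 5 mm low, with a 4 mm gap between the two sight lines.
- The rail's visible ends sit about 20 mm off the given origin along its length. The valve and the gauge agreed with each other, so I aimed from them.
- In the last side view the black nose tip looked about 2 mm low, while the tube did not.

The loose fittings not hidden by the arm look unmoved in the final pictures.

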